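Drip pan under, glass bar out and held level

ROBOT

A 6-joint arm with a two-finger parallel gripper is mounted at the origin on a cart in front of the work surface, level with it; the furniture and walls round the work are solid. World frame = base frame: x ahead of the robot, y to its left, z up, the work surface at z = 0. Lengths are in m, angles in rad, forces in N, time in s.
With the tool pointing down it reaches from about 0.325 to 0.85 m from the base axis. Payload 15.5 kg.
Tool frame: the origin (TCP) lies on the centre line of the jaws, within the pads' length; the fingertips stand 11 mm ahead of it and the grasp point (between the pads) lies 8 mm behind it (manip.finger_overhang is the z of the fingertips in the tool frame, in m); z points along the fingers, y is the line along which they close (so a half turn about z gives the same grasp; the last joint's range is limited). The gripper opens to 91 mm and grips with 3 to 60 N. Pads are 32 mm wide; open, the fingers measure 118 mm over their backs; the gripper's body (76 mm by 178 mm) begins 60 mm behind the grasp point.
Start: joints at [1.129, 0.494, 1.345, -0, 1.302, -0.096], TCP at [0.212, 0.588, 0.193] pointing down, gripper open.
Joint ranges: [-2.91, 2.91], [-0.82, 2.16], [0.22, 2.67], [-1.22, 4.37], [0.12, 2.79], [-3.08, 3.08]. Speed limits (rad/s): [1.89, 1.89, 2.57, 3.01, 3.01, 3.01].

INTERFACE

Orientations are given as a unit quaternion [w, x, y, z].
In Python, from station import status, snapshot, get_calibration, workorder, manip gives the robot as it stands.
- The arm moves only by the tool drive_tool, never from a script. Its argument "rows" is a list that holds one entry, the list of rows, each a list of 7 numbers: the shift along the tool's x, y, z as a fraction of full scale, then the turn, a rotation vector about the tool's x, y, z as a fraction of full scale, then the closure, from 0 (fully open) to 1 (shut). A call has 1 to 10 rows; each row is the pose to reach, as a shift and turn from the pose commanded when the call began, along the tool's axes at that moment; what a row does not reach only later rows make up. Full scale, the value 1, is 0.12 m for a shift and 120 degrees for a turn. A row lasts 1/12 s, in which the tool goes at most 41.7 mm and 7.16 degrees, less where a joint would pass 70% of its speed; a pose out of reach is approached as far as the arm can. A call with a number of a shift or a turn outside -1 to 1 is refused whole. A call with a gripper value outside its range is refused whole. The fingers move at their own pace and stop on an object; "squeeze" is the grip in N (left out, the last holds). Time passes only in rows, so rows that repeat a pose let the fingers close. It gives the time, the measured TCP pose, the force, the opening and the grip force at its end, in the units of the state.
- status.state(): the state, without advancing time (a new reading comes with each control period).
- snapshot(name): name is "scene" or "top" or "wrist"; returns (picture, depth): 400x640x3 uint8, red, green, blue; 400x640 float32, m along the optical axis (not along the pixel's ray), 0 where there is no reading.
- get_calibration(name): a dict with "camera_matrix" (3x3 intrinsics, pixels), "rvec" (rotation vector, rad) and "tvec" (3), from world to camera coordinates, as OpenCV has them. Camera axes: x right, y down, z forward; pixel columns grow to the right and rows downward; lengths in m; the calibration is good to about 2 mm. A picture is of the moment at which its call begins: read the wrist's pose just before it. get_calibration takes no time and is no camera call; for the wrist camera it gives the pose at the moment of the call.
- workorder.job_done(): hands the job in; it is judged then, once.
The state is a dict: "clock": time; "joint_pos": joint angles; "qd": joint speeds; "tau": joint torques, N m; "tcp_pos": TCP position; "orientation": TCP orientation; "wrist_force": force on the tool from outside, world axes, zero at the start; "wrist_torque": the same for the moment, N m; "grip_width": finger opening in m; "gripper_force": force on a finger pad.
Only numpy, scipy, OpenCV 4.12 (cv2) and the standard library are available. Lean on these libraries where they do the work, as an engineer would, in place of code of your own. Each camera call takes 0.05 s, during which the arm holds its last target. There are 200 camera calls.

TASK

Slide the steel drip pan along the green mat, without lifting or tipping it, from the white ring until it is centred in the yellow ring. Then draw the blue glass bar up out of its drying rack, turn it from upright to level and keep holding it still, centred about 15 cm above the pan, to let it drip: finish while holding it there, do not put it down. Leave the grey stick in the rack and leave the other things where they are.

Things in the scene. Friction and masses are not known exactly. Their poses are not given: they have to be found in the camera images.
- drip_pan: Round open steel pan, loose, 0.4 kg: outside diameter 92 mm at the foot, 110 mm at the rim, 34 mm high, wall 3 mm. One straight black stick handle points along the pan's own -x (roughly towards the robot). Origin: centre of the underside; z up.
- pan_handle (a point): Middle of the black grip of the pan's handle: a level round bar of 14 mm diameter, along the pan's x axis, 66 mm long, its axis 30 mm above the mat (34 mm above the bench) and this point 105 mm from the pan's centre.
- work_mat: Flat green mat fixed to the bench, 270 mm (its x) by 385 mm (its y), 4 mm thick, under both rings and the pan. Origin: centre of the underside.
- mark_white: White painted ring with four ticks, flat on the mat (no height to speak of), ring 118 mm inside and 138 mm outside diameter, where the pan stands at the start. Origin: its centre.
- mark_yellow: Yellow painted ring of the same size, where the pan must go. Origin: its centre.
- dry_rack: Grey plastic block with aluminium end plates, fixed to the bench: 70 mm (its x) by 165 mm (its y) by 50 mm high, with two slots from above, 45 mm deep. The blue bar stands in the slot at y = +45 mm, the grey stick in the slot at y = -45 mm; the slots have 3 mm of play in all. Origin: centre of the underside.
- blue_bar: Pale blue glass bar, loose, 25 (own x) x 100 (own y) x 18 mm (own z), about 0.14 kg. It stands upright in the rack with its own y up; its upper 55 mm stand out of the rack, top 105 mm above the bench; its 18 mm thickness lies along the rack's y. Origin: middle of one 25 x 100 mm face.
- bar_mid (a point): Centre of the blue glass bar, 55 mm above the bench at the start; axes as for the bar (y along its length).
- grey_stick: Grey abrasive stick, loose, 25 x 25 x 100 mm, upright in the rack's other slot, as tall as the bar; leave it.
- glass_amber: Amber glass ball-like workpiece, 61 mm wide, 45 mm high, behind the pan; leave it.
- brass_weight_1: Brass weight, 42 mm wide, 38 mm high, behind the rack; leave it.
- brass_weight_2: Smaller brass weight, 32 mm wide, 28 mm high, behind the rack; leave it.
Mind the look-alikes: they are no part of the job. Leave any brown or purple look-alike of the blue_bar alone.

How it is judged:
On the way, in this order (a step that is already met when the one before it is completed fails the run):
1. the pan stands centred in the yellow ring, the bar still upright in the rack (horizontal distance between drip_pan and mark_yellow below 0.02 m and height (world z) of drip_pan below 0.01 m and angle between drip_pan's own z axis and vertical below 0.06 rad and linear speed of drip_pan below 0.02 m/s and distance of bar_mid from where it was at the start of the episode below 0.02 m), for 0.2 s.
2. the bar is drawn clear of the rack in the fingers (height (world z) of bar_mid above 0.105 m and contact force between blue_bar and the fingers above 1 N and contact force between blue_bar and dry_rack below 0.1 N), for 0.1 s.
At the end, for the whole second after the job is handed in: The pan stands flat on the mat with its centre within 20 mm of the yellow ring's; the bar is held in the fingers alone, still, its length within 17 degrees of level, its centre within 35 mm of the pan's centre seen from above and 120 to 250 mm above the bench (horizontal distance between drip_pan and mark_yellow below 0.02 m and height (world z) of drip_pan below 0.01 m and angle between drip_pan's own z axis and vertical below 0.06 rad and horizontal distance between bar_mid and drip_pan below 0.035 m and height (world z) of bar_mid between 0.12 and 0.25 m and angle between blue_bar's own y axis and vertical between 1.27 and 1.87 rad and contact force between blue_bar and the fingers above 1 N and contact force between blue_bar and dry_rack below 0.1 N and contact force between blue_bar and drip_pan below 0.1 N and linear speed of blue_bar below 0.03 m/s and distance of grey_stick from where it was at the start of the episode below 0.03 m); the arm keeps its last pose, push and grip.
It fails at once if the pan is lifted or tipped (height (world z) of drip_pan above 0.016 m or angle between drip_pan's own z axis and vertical above 0.17 rad).
It fails at once if a bystander is disturbed (distance of any of grey_stick, glass_amber, brass_weight_1, brass_weight_2 from where it was at the start of the episode above 0.03 m).
It also fails if it takes over 58 s, if anything falls off the work surface, if the arm or the gripper's body presses on something with over 40 N, if the wrist force passes 120 N, or if a joint passes its speed limit or range.

## Working session

There is one attempt and no reset: what is moved stays moved. The work goes in short steps, Python scripts to look and compute and a tool call to move; the robot and the scene stay as the last step left them, time stands still between calls to the robot, and variables do not carry over. Pictures are saved under pics/ and viewed, at most 10 in all, crops included, and the job is handed in when it is done.

Besides the shell and the picture viewer there is one more tool, called after "Request:" as name(argument=value, ...), one argument or row to a line, values as JSON. drive_tool: Moves the arm, as the interface text tells. Its arguments: {"type":"object","properties":{"rows":{"type":"array"},"squeeze":{"type":"number"}},"required":["rows"]}

```bash
ls; mkdir -p pics; cat > h.py <<'E'
import numpy as np,cv2
from station import status,snapshot,get_calibration,workorder,manip
from scipy.spatial.transform import Rotation as R
def snap(n,f=None):
    c=get_calibration(n); p,d=snapshot(n)
    if f: cv2.imwrite('pics/'+f,p[:,:,::-1])
    return p,d,c
def cloud(d,c):
    K=np.array(c['camera_matrix']);v,u=np.mgrid[:d.shape[0],:d.shape[1]]
    P=np.stack([(u-K[0,2])/K[0,0]*d,(v-K[1,2])/K[1,1]*d,d],-1)
    Rm=cv2.Rodrigues(np.array(c['rvec'],float))[0]
    W=(P-np.array(c['tvec']).ravel())@Rm
    W[d==0]=np.nan
    return W
def pose():
    s=status.state();q=s['orientation']
    return s,np.array(s['tcp_pos']),R.from_quat([q[1],q[2],q[3],q[0]])
E
python3 - <<'E'
from h import *
s,p,r=pose();print(s['clock'],p,r.as_matrix().round(3).tolist(),manip.finger_overhang)
a,d,c=snap('scene','s1.png');np.savez('/tmp/s.npz',a=a,W=cloud(d,c))
a,d,c=snap('top','t1.png');np.savez('/tmp/t.npz',a=a,W=cloud(d,c))
E
```

```text
pics
0.0 [0.21168059 0.58764142 0.19214299] [[-0.941, 0.339, -0.0], [0.339, 0.941, -0.001], [0.0, -0.001, -1.0]] 0.011
```

View pics/s1.png

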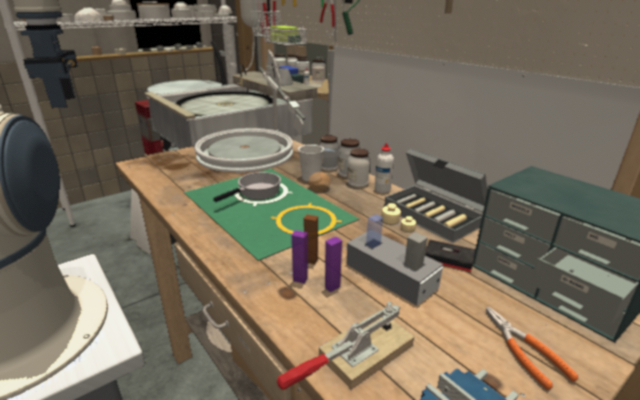

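View pics/t1.png

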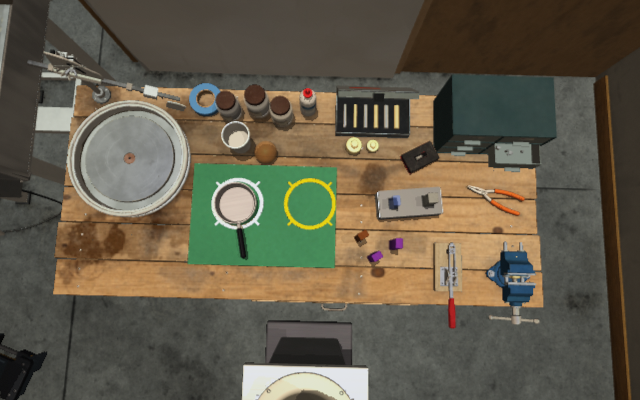

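The scene view shows the pan in the white ring at (262,186) and the yellow ring at (308,220). Upright bars that could be taken for the blue one are purple at (300,257) and (333,264), brown at (311,240), the grey stick in the rack at (416,250), and the pale blue bar in the rack at (375,230). I choose the last. In the top view these are: pan (237,203), handle (242,242), yellow ring (310,203), blue bar (394,203), stick (430,200), purple (375,257) and (397,243), brown (361,237).

```bash
python3 - <<'E'
from h import *
t=np.load('/tmp/t.npz');a=t['a'].astype(int);W=t['W']
r,g,b=a[...,0],a[...,1],a[...,2]
def rep(n,m):
    P=W[m];print(n,m.sum(),np.nanmedian(P,0).round(4),np.nanmin(P,0).round(3),np.nanmax(P,0).round(3))
box=lambda u0,u1,v0,v1:(np.indices(r.shape)[1]>=u0)&(np.indices(r.shape)[1]<=u1)&(np.indices(r.shape)[0]>=v0)&(np.indices(r.shape)[0]<=v1)
def circ(n,m):
    P=W[m];P=P[~np.isnan(P[:,0])]
    h=cv2.convexHull((P[:,:2]*1000).astype(np.float32))
    (x,y),q=cv2.minEnclosingCircle(h);e=cv2.fitEllipse(h);print(n,m.sum(),x,y,2*q,e,np.median(P[:,2]))
yel=(r>170)&(g>140)&(b<100)&box(275,345,170,240)
P=W[yel];xy=P[:,:2];A=np.c_[2*xy,np.ones(len(xy))];s=np.linalg.lstsq(A,(xy**2).sum(1),rcond=None)[0];print('yel fit',s[:2],np.sqrt(s[2]+s[:2]@s[:2]),np.median(P[:,2]),xy.min(0),xy.max(0))
z=W[...,2]
pan=(z>0.031)&(z<.05)&box(205,270,175,225); circ('pan rim',pan)
wh=(r>200)&(g>200)&(b>200)&(z<.01)&box(205,270,170,235); circ('white',wh)
hd=(z>.025)&(z<.06)&box(225,260,230,262)&(r<70);rep('handle',hd)
H=W[hd];c=H[:,:2].mean(0);u=np.linalg.svd(H[:,:2]-c)[2][0];print('hdir',c,u)
rack=(z>.042)&(z<.058)&box(370,450,180,225);rep('rack',rack);print(cv2.minAreaRect((W[rack][:,:2]*1000).astype(np.float32)))
for n,bb in dict(blue=(380,405,190,215),grey=(418,445,185,215),pur1=(360,388,245,270),pur2=(385,410,230,255),brown=(350,372,225,250),amber=(250,282,138,168),br1=(343,362,135,156),br2=(364,382,135,156)).items():
    m=(z>(.09 if n in('blue','grey','pur1','pur2','brown') else .02))&box(*bb);rep(n,m)
    try:print(cv2.minAreaRect((W[m][:,:2]*1000).astype(np.float32)))
    except Exception as e:print(e)
s=np.load('/tmp/s.npz');Ws=s['W'];zs=Ws[...,2]
m=(zs>.06)&box(362,386,205,250);P=Ws[m];print('scene blue',len(P),np.nanmedian(P,0),np.nanmin(P,0),np.nanmax(P,0))
crop=np.hstack([cv2.resize(s['a'][195:305,330:450],None,fx=3,fy=3),cv2.resize(t['a'][165:275,340:460],None,fx=3,fy=3)])
cv2.imwrite('pics/c1.png',crop[:,:,::-1])
E
```

```text
** On entry to DLASCL parameter number  4 had an illegal value
 ** On entry to DLASCL parameter number  4 had an illegal valueTraceback (most recent call last):
  File "<stdin>", line 12, in <module>
    x, resids, rank, s = _umath_linalg.lstsq(a, b, rcond,
                         ~~~~~~~~~~~~~~~~~~~^^^^^^^^^^^^^
                                             signature=signature)
                                             ^^^^^^^^^^^^^^^^^^^^
    raise LinAlgError("SVD did not converge in Linear Least Squares")
numpy.linalg.LinAlgError: SVD did not converge in Linear Least Squares
```

```bash
cat > m.py <<'E'
from h import *
t=np.load('/tmp/t.npz');a=t['a'].astype(int);W=t['W'];ok=np.isfinite(W[...,0])
r,g,b=a[...,0],a[...,1],a[...,2];V,U=np.indices(r.shape)
box=lambda u0,u1,v0,v1:(U>=u0)&(U<=u1)&(V>=v0)&(V<=v1)&ok
def rep(n,m):
    P=W[m];print(n,len(P),*( [np.median(P,0).round(4),P.min(0).round(3),P.max(0).round(3)] if len(P) else []))
    if len(P)>3:print('   rect',cv2.minAreaRect((P[:,:2]*1000).astype(np.float32)))
    return P
def fit(n,m):
    P=W[m];xy=P[:,:2];s=np.linalg.lstsq(np.c_[2*xy,np.ones(len(xy))],(xy**2).sum(1),rcond=None)[0]
    print(n,len(P),s[:2].round(4),'r',np.sqrt(s[2]+s[:2]@s[:2]).round(4),'z',np.median(P[:,2]).round(4))
z=W[...,2]
fit('yellow',(r>150)&(g>130)&(b<100)&box(275,345,170,240))
fit('white',(r>180)&(g>180)&(b>180)&(z<.012)&box(205,270,170,235))
fit('panrim',(z>.028)&(z<.05)&box(205,270,175,226))
H=rep('handle',(z>.02)&(z<.06)&box(225,260,228,262)&(r<70))
c=H[:,:2].mean(0);print('hdir',c,np.linalg.svd(H[:,:2]-c)[2][0])
rep('rack',(z>.042)&(z<.058)&box(370,450,180,225))
for n,bb,h in [('blue',(380,405,190,215),.09),('grey',(418,445,185,215),.09),('pur1',(360,388,245,270),.05),('pur2',(385,410,230,255),.05),('brown',(350,372,225,250),.05),('amber',(250,282,138,168),.02),('br1',(343,362,135,156),.015),('br2',(364,382,135,156),.015)]:
    rep(n,(z>h)&box(*bb))
E
python3 m.py; python3 - <<'E'
from m import *
E
python3 - <<'E'
import numpy as np,cv2
s=np.load('/tmp/s.npz');t=np.load('/tmp/t.npz');Ws=s['W'];
P=Ws[205:250,362:386].reshape(-1,3);P=P[np.isfinite(P[:,0])&(P[:,2]>.06)&(P[:,2]<.12)&(P[:,0]<.8)];print('scene blue',len(P),np.median(P,0),P.min(0),P.max(0))
crop=np.hstack([cv2.resize(s['a'][195:305,330:450],None,fx=3,fy=3),cv2.resize(t['a'][165:275,340:460],None,fx=3,fy=3)])
cv2.imwrite('pics/c1.png',crop[:,:,::-1])
E
```

```text
yellow 901 [ 0.5606 -0.0138] r 0.0726 z 0.0034
white 1111 [0.5641 0.1934] r 0.0485 z 0.0063
panrim 258 [0.5577 0.1945] r 0.0527 z 0.036
handle 161 [0.4538 0.173  0.0393] [0.418 0.161 0.032] [0.492 0.187 0.045]
   rect ((454.6944274902344, 173.5801544189453), (74.6249008178711, 14.506498336791992), 11.308575630187988)
hdir [0.45434996 0.17293418] [-0.97877507 -0.20493748]
rack 1438 [ 0.5669 -0.2536  0.0493] [ 0.529 -0.341  0.042] [ 0.614 -0.172  0.057]
   rect ((571.2438354492188, -256.3558654785156), (70.6637954711914, 165.9189910888672), 5.633708953857422)
blue 85 [ 0.5656 -0.2106  0.1038] [ 0.554 -0.221  0.09 ] [ 0.579 -0.202  0.109]
   rect ((566.422119140625, -211.2740478515625), (24.607267379760742, 18.448122024536133), 5.55223274230957)
grey 120 [ 0.575  -0.2991  0.1041] [ 0.562 -0.314  0.09 ] [ 0.589 -0.287  0.11 ]
   rect ((575.5775146484375, -300.6644287109375), (25.2783260345459, 24.927263259887695), 7.767708778381348)
pur1 101 [ 0.429  -0.1621  0.0987] [ 0.417 -0.179  0.05 ] [ 0.442 -0.151  0.104]
   rect ((430.0268859863281, -165.2849884033203), (17.81203269958496, 25.056
[... 2488 characters left out ...]
51416016)
amber 392 [0.6961 0.1219 0.0364] [0.67  0.094 0.02 ] [0.728 0.153 0.048]
   rect ((697.9207153320312, 123.53633117675781), (56.51073455810547, 58.868045806884766), 11.034062385559082)
br1 201 [ 0.7223 -0.1101  0.0262] [ 0.704 -0.132  0.015] [ 0.747 -0.091  0.043]
   rect ((724.868408203125, -110.86083984375), (41.413116455078125, 40.64462661743164), 44.00653076171875)
br2 114 [ 0.7269 -0.1627  0.0192] [ 0.711 -0.188  0.015] [ 0.755 -0.146  0.032]
   rect ((733.0704345703125, -166.90304565429688), (42.646305084228516, 44.66706848144531), 89.62069702148438)
scene blue 385 [ 0.55925836 -0.21843851  0.08685756] [ 0.55306382 -0.2224758   0.06007831] [ 0.58073528 -0.20249235  0.1068225 ]
```

View pics/c1.png

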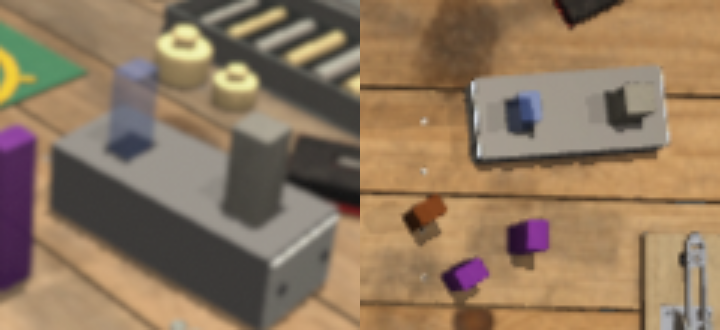

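The crop shows the translucent pale blue bar at (135,105) on the left and (522,110) on the right. It stands in the rack's +y slot, and the grey stick is in the other. All sizes match the description:

| Item | Position (m) | Note |
|---|---|---|
| Pan | (0.5575, 0.1945) | yaw 0.207 |
| Handle middle | (0.4547, 0.173) | |
| Yellow ring | (0.5606, -0.0138) | |
| Bar | (0.5665, -0.2115) | rack yaw 0.10 |

First I reach for the handle. I will turn the pan about -23° during the slide so the gripper body stays clear of the brown block.

Request:
drive_tool(
  rows=[
    [[-0.5,-0.4,0,0,0,-0.1,0.3],[-1,-0.83,0,0,0,-0.2,0.3],[-1,-0.83,0,0,0,-0.264,0.3],[-1,-0.83,0,0,0,-0.264,0.3],[-1,-0.83,0,0,0,-0.264,0.3],[-1,-0.83,0,0,0,-0.264,0.3]],
  ],
  squeeze=20,
)

```text
clock: 0.6
tcp_pos: [0.2918, 0.452, 0.1927]
orientation: [-0.0, -0.104, 0.995, -0.0]
wrist_force: [-0.0, 0.6, 0.5]
grip_width: 0.0641
gripper_force: 0.0
```

```bash
cat >> h.py <<'E'
def go(x,y,z,yaw=None,Rt=None):
    # yaw: angle of tool y from world y, tool down; prints shift/turn fractions
    s,p,r=pose()
    if Rt is None: Rt=R.from_matrix(np.array([[-np.cos(yaw),-np.sin(yaw),0],[-np.sin(yaw),np.cos(yaw),0],[0,0,-1]]))
    sh=r.inv().apply(np.array([x,y,z])-p)/.12; tu=np.degrees((r.inv()*Rt).as_rotvec())/120
    print('t',round(s['clock'],2),'p',p.round(4),'F',np.round(s['wrist_force'],1),'w',round(s['grip_width'],4),'gf',round(s['gripper_force'],1),'\nshift',sh.round(3),'turn',tu.round(4))
E
python3 -c "
from h import *
go(.4547,.173,.192,.207)"
```

```text
t 0.6 p [0.2918 0.452  0.1927] F [-0.   0.6  0.5] w 0.0641 gf 0.0 
shift [-0.846 -2.556  0.007] turn [-0.0002 -0.0002  0.0009]
```

Request:
drive_tool(
  rows=[
    [[-0.14,-0.42,0,0,0,0,0.3],[-0.28,-0.84,0,0,0,0,0.3],[-0.28,-0.84,0,0,0,0,0.3],[-0.28,-0.84,0,0,0,0,0.3]],
  ],
)

```text
clock: 0.93
tcp_pos: [0.3459, 0.3596, 0.1926]
orientation: [-0.0, -0.101, 0.995, -0.0]
wrist_force: [0.4, 1.3, 0.3]
grip_width: 0.064
gripper_force: 0.0
```

Request:
drive_tool(
  rows=[
    [[-0.14,-0.42,0,0,0,0,0.3],[-0.28,-0.84,0,0,0,0,0.3],[-0.28,-0.84,0,0,0,0,0.3],[-0.28,-0.84,0,0,0,0,0.3]],
  ],
)

```text
clock: 1.27
tcp_pos: [0.4, 0.2683, 0.1927]
orientation: [0.0, -0.101, 0.995, -0.0]
wrist_force: [0.8, 0.3, 0.6]
grip_width: 0.0641
gripper_force: 0.0
```

Request:
drive_tool(
  rows=[
    [[-0.14,-0.42,0.2,0,0,0,0.3],[-0.28,-0.84,0.5,0,0,0,0.3],[-0.28,-0.84,0.8,0,0,0,0.3],[-0.28,-0.84,0.8,0,0,0,0.3],[-0.28,-0.84,0.8,0,0,0,0.3]],
  ],
)

```text
clock: 1.68
tcp_pos: [0.4508, 0.1774, 0.0931]
orientation: [-0.003, -0.101, 0.995, -0.0]
wrist_force: [-0.7, -1.5, -0.1]
grip_width: 0.0636
gripper_force: 0.0
```

```bash
python3 -c "
from h import *
go(.4547,.173,.026,.207)
a,d,c=snap('wrist','w1.png');W=cloud(d,c);ok=np.isfinite(W[...,0])
m=ok&(W[...,2]>.03)&(W[...,2]<.045)&(a.max(2)<70);P=W[m];print(len(P),cv2.minAreaRect((P[:,:2]*1000).astype(np.float32)) if len(P) else 0)
"
```

```text
t 1.68 p [0.4508 0.1774 0.0931] F [-0.7 -1.5 -0.1] w 0.0636 gf 0.0 
shift [-0.028 -0.042  0.559] turn [-0.0001 -0.0025 -0.0019]
1551 ((454.8283386230469, 174.14505004882812), (76.20045471191406, 13.253915786743164), 11.722777366638184)
```

View pics/w1.png

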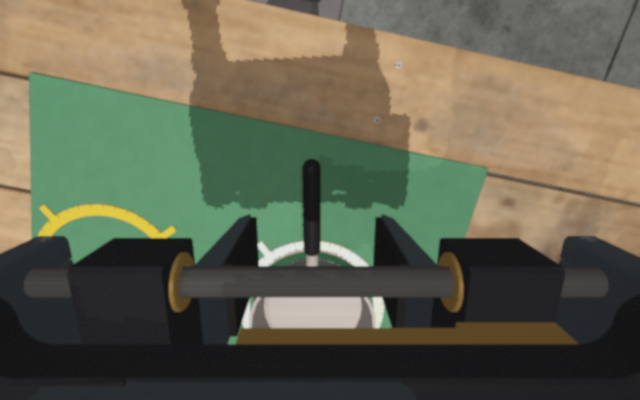

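The wrist view shows the handle at (312,205), midway between the open fingers, and the measured centre (0.4548, 0.174) agrees. I descend and grip.

Request:
drive_tool(
  rows=[
    [[-0.03,-0.03,0.1,0,0,0,0.3],[-0.03,-0.03,0.25,0,0,0,0.3],[-0.03,-0.03,0.4,0,0,0,0.3],[-0.03,-0.03,0.5,0,0,0,0.3],[-0.03,-0.03,0.55,0,0,0,0.3],[-0.03,-0.03,0.55,0,0,0,0.3],[-0.03,-0.03,0.55,0,0,0,0.3]],
  ],
)

```text
clock: 2.32
tcp_pos: [0.4564, 0.1767, 0.0316]
orientation: [0.0, -0.104, 0.995, 0.0]
wrist_force: [0.3, 0.7, -0.2]
grip_width: 0.064
gripper_force: 0.0
```

```bash
python3 -c "
from h import *
go(.4547,.1735,.026,.207)"
```

```text
t 2.32 p [0.4564 0.1767 0.0316] F [ 0.3  0.7 -0.2] w 0.064 gf 0.0 
shift [ 0.019 -0.023  0.046] turn [0.0001 0.0004 0.0002]
```

Request:
drive_tool(
  rows=[
    [[0.01,-0.022,0.035,0,0,0,0.3],[0.01,-0.022,0.035,0,0,0,0.4],[0.01,-0.022,0.035,0,0,0,0.7],[0.01,-0.022,0.035,0,0,0,1],[0.01,-0.022,0.035,0,0,0,1],[0.01,-0.022,0.035,0,0,0,1],[0.01,-0.022,0.035,0,0,0,1],[0.01,-0.022,0.035,0,0,0,1],[0.01,-0.022,0.035,0,0,0,1],[0.01,-0.022,0.035,0,0,0,1]],
  ],
  squeeze=20,
)

```text
clock: 3.15
tcp_pos: [0.4554, 0.1728, 0.0265]
orientation: [-0.0, -0.103, 0.995, 0.0]
wrist_force: [1.0, -0.1, 0.7]
grip_width: 0.0065
gripper_force: 0.0
```

```bash
python3 -c "
from h import *
go(.4577,.007,.027,-.2)"
```

```text
t 3.15 p [0.4554 0.1728 0.0265] F [ 1.  -0.1  0.7] w 0.0065 gf 0.0 
shift [ 0.265 -1.356 -0.004] turn [-0.     -0.      0.1944]
```

```bash
python3 -c "
from h import *
a,d,c=snap('wrist','w2.png')
go(.4577,.007,.027,-.2)
a2,d2,c2=snap('top');W=cloud(d2,c2);np.savez('/tmp/t.npz',a=a2,W=W)
cv2.imwrite('pics/w2.png',np.hstack([a[100:300,200:420],cv2.resize(a2[160:270,190:330],None,fx=1.818,fy=1.818)])[:,:,::-1])
"
```

```text
t 3.2 p [0.4555 0.1728 0.0265] F [0.2 0.6 0.3] w 0.0029 gf 0.0 
shift [ 0.266 -1.356 -0.004] turn [-0.      0.      0.1944]
```

View pics/w2.png

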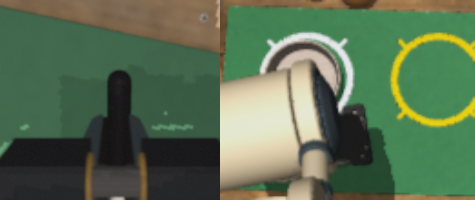

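The fingers appear to flank the handle at (118,130), yet the width still shrinks. I let it settle and read again.

Request:
drive_tool(
  rows=[
    [[0,0,0,0,0,0,1],[0,0,0,0,0,0,1],[0,0,0,0,0,0,1],[0,0,0,0,0,0,1]],
  ],
  squeeze=20,
)

```text
clock: 3.58
tcp_pos: [0.4554, 0.1728, 0.0265]
orientation: [-0.0, -0.103, 0.995, -0.0]
wrist_force: [-0.4, -0.5, -0.1]
grip_width: 0.0005
gripper_force: 0.0
```

```bash
python3 -c "
from h import *
a,d,c=snap('wrist')
go(.4577,.007,.027,-.2)
W=cloud(d,c)
for v in (190,210,225,235,245,255):print(v,[tuple(W[v,u].round(3)) for u in (298,306,318,330,338)])
cv2.imwrite('pics/w3.png',cv2.resize(a[140:340,200:440],None,fx=3,fy=3)[:,:,::-1])
"
```

```text
t 3.63 p [0.4555 0.1728 0.0265] F [ 0.4 -0.6 -0.6] w 0.0004 gf 0.0 
shift [ 0.266 -1.356 -0.004] turn [-0.      0.      0.1944]
190 [(np.float64(0.439), np.float64(0.157), np.float64(0.005)), (np.float64(0.438), np.float64(0.163), np.float64(0.002)), (np.float64(0.427), np.float64(0.168), np.float64(0.041)), (np.float64(0.427), np.float64(0.175), np.float64(0.036)), (np.float64(0.433), np.float64(0.183), np.float64(0.004))]
210 [(np.float64(0.453), np.float64(0.16), np.float64(0.003)), (np.float64(0.451), np.float64(0.165), np.float64(0.004)), (np.float64(0.439), np.float64(0.171), np.float64(0.04)), (np.float64(0.438), np.float64(0.178), np.float64(0.036)), (np.float64(0.447), np.float64(0.187), np.float64(0.003))]
225 [(np.float64(0.441), np.float64(0.161), np.float64(0.063)), (np.float64(0.44), np.float64(0.165), np.float64(0.064)), (np.float64(0.44), np.float64(0.171), np.float64(0.059)), (np.float64(0.437), np.float64(0.176), np.float64(0.065)), (np.float64(0.458), np.float64(0.189), np.float64(0.003))]
235 [(np.float64(0.441), np.float64(0.161), np.float64(0.077)), (np.float64(0.44), np.float64(0.165), np.float64(0.077)), (np.float64(0.44), np.float64(0.171), np.float64(0.074)), (np.float64(0.438), np.float64(0.176), np.float64(0.077)), (np.float64(0.437), np.float64(0.179), np.float64(0.078))]
245 [(np.float64(0.419), np.float64(0.16), np.float64(0.136)), (np.float64(0.44), np.float64(0.165), np.float64(0.089)), (np.float64(0.44), np.float64(0.171), np.float64(0.085)), (np.float64(0.418), np.float64(0.169), np.float64(0.135)), (np.float64(0.417), np.float64(0.171), np.float64(0.136))]
255 [(np.float64(0.419), np.float64(0.161), np.float64(0.142)), (np.float64(0.44), np.float64(0.166), np.float64(0.098)), (np.float64(0.44), np.float64(0.171), np.float64(0.095)), (np.float64(0.418), np.float64(0.168), np.float64(0.142)), (np.float64(0.418), np.float64(0.171), np.float64(0.141))]
```

View pics/w3.png

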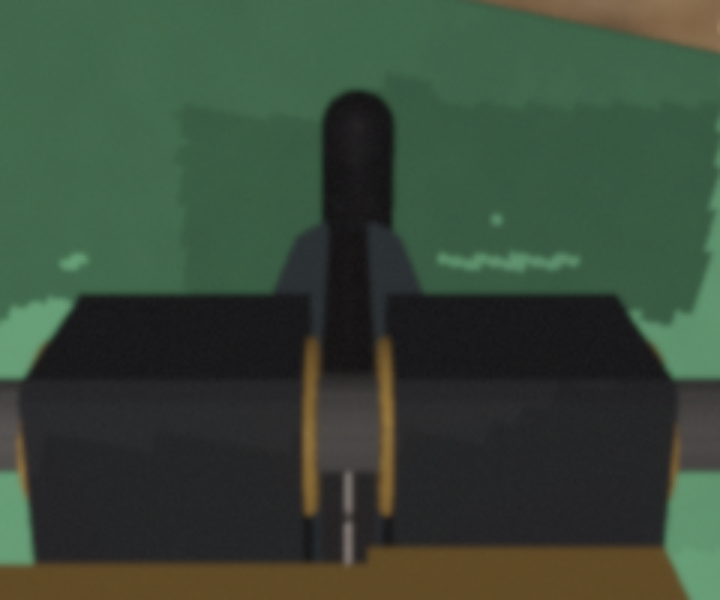

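The pads have shut completely (width 0.4 mm, no force) with the handle apparently untouched. I open again and check where the fingertips really are in the tool frame.

Request:
drive_tool(
  rows=[
    [[0,0,0,0,0,0,0.6],[0,0,0,0,0,0,0.5],[0,0,0,0,0,0,0.5],[0,0,0,0,0,0,0.5],[0,0,0,0,0,0,0.5]],
  ],
)

```text
clock: 4.05
tcp_pos: [0.4554, 0.1728, 0.0265]
orientation: [0.0, -0.103, 0.995, 0.0]
wrist_force: [-0.7, -0.2, 1.0]
grip_width: 0.0308
gripper_force: 0.0
```

```bash
python3 -c "
from h import *
s,p,r=pose();a,d,c=snap('wrist');W=cloud(d,c);T=r.inv().apply((W.reshape(-1,3)-p)).reshape(W.shape)
go(.4577,.007,.027,-.2)
print('cam in tool',r.inv().apply(-cv2.Rodrigues(np.array(c['rvec'],float))[0].T@np.array(c['tvec']).ravel()-p))
ok=np.isfinite(W[...,0])
for lo,hi in((14,45),(-45,-14)):
  m=ok&(T[...,1]*1000>lo)&(T[...,1]*1000<hi)&(W[...,2]>.008)&(abs(T[...,0])<.03);Q=T[m]
  print(len(Q),Q.min(0).round(4),Q.max(0).round(4)); 
  for zz in range(-30,14,4):
    k=abs(Q[:,2]*1000-zz)<2
    if k.any():print(zz,k.sum(),Q[k].min(0).round(3),Q[k].max(0).round(3))
m=ok&(abs(T[...,1])<.012)&(W[...,2]>.02)&(W[...,2]<.05);print('handle',W[m].min(0),W[m].max(0),np.median(T[m][:,1]))
cv2.imwrite('pics/w4.png',cv2.resize(a[140:340,200:440],None,fx=2,fy=2)[:,:,::-1])
"
```

```text
t 4.1 p [0.4554 0.1728 0.0265] F [1.5 0.3 1.7] w 0.035 gf 0.0 
shift [ 0.266 -1.356 -0.004] turn [-0.     -0.      0.1944]
cam in tool [ 7.33514920e-02 -9.65504164e-05 -1.91546700e-01]
16595 [-0.0171  0.014  -0.1473] [ 0.03    0.045  -0.0197]
-30 81 [-0.008  0.015 -0.032] [ 0.017  0.024 -0.028]
-26 65 [-0.011  0.015 -0.028] [ 0.017  0.024 -0.024]
-22 46 [-0.005  0.015 -0.024] [ 0.017  0.022 -0.02 ]
-18 1 [ 0.015  0.018 -0.02 ] [ 0.015  0.018 -0.02 ]
16505 [-0.0172 -0.045  -0.1468] [ 0.03   -0.014  -0.0202]
-30 82 [-0.008 -0.024 -0.032] [ 0.017 -0.016 -0.028]
-26 75 [-0.011 -0.024 -0.028] [ 0.017 -0.016 -0.024]
-22 42 [-0.008 -0.022 -0.024] [ 0.017 -0.016 -0.02 ]
handle [0.41703132 0.16115695 0.0201935 ] [0.51259176 0.19562603 0.04249022] 0.001319825139222646
```

View pics/w4.png

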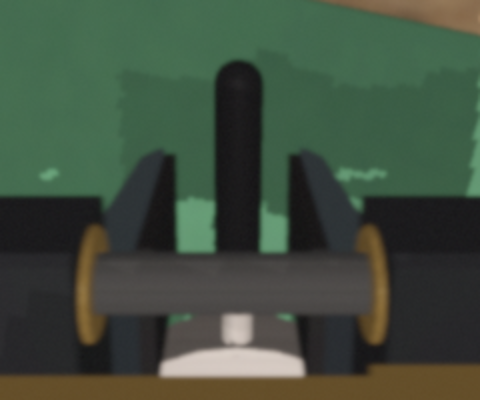

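The measurement shows the fingertips ending at tool z ≈ -20 mm, not the stated +11 mm, and equally on both fingers, so they closed just above the handle. In the picture the handle at (238,150) sits centred between the tips at (160,155) and (305,155). I will use the measured tip offset of -20 mm from here on, and go down about 29 mm while watching the force.

Request:
drive_tool(
  rows=[
    [[0,0.01,0.06,0,0,0,0.5],[0,0.01,0.12,0,0,0,0.5],[0,0.01,0.18,0,0,0,0.5],[0,0.01,0.18,0,0,0,0.5]],
  ],
)

```text
clock: 4.43
tcp_pos: [0.4543, 0.1738, 0.0033]
orientation: [-0.001, -0.103, 0.995, -0.0]
wrist_force: [-0.3, 0.4, 1.0]
grip_width: 0.0452
gripper_force: 0.0
```

Request:
drive_tool(
  rows=[
    [[0,0,0.03,0,0,0,0.5],[0,0,0.06,0,0,0,0.5],[0,0,0.06,0,0,0,0.8],[0,0,0.06,0,0,0,1],[0,0,0.06,0,0,0,1],[0,0,0.06,0,0,0,1],[0,0,0.06,0,0,0,1],[0,0,0.06,0,0,0,1]],
  ],
  squeeze=20,
)

```text
clock: 5.1
tcp_pos: [0.4553, 0.174, -0.0021]
orientation: [0.0, -0.103, 0.995, 0.0]
wrist_force: [-0.8, 0.9, 1.5]
grip_width: 0.013
gripper_force: 20.0
```

```bash
python3 -c "
from h import *
go(.4577,.007,-.003,-.2)"
```

```text
t 5.1 p [ 0.4553  0.174  -0.0021] F [-0.8  0.9  1.5] w 0.013 gf 20.0 
shift [ 0.267 -1.366  0.007] turn [0.     0.0002 0.1944]
```

Gripped: 13 mm at 20 N. Now the slide, in two halves.

Request:
drive_tool(
  rows=[
    [[0.01,-0.04,0,0,0,0.007,1],[0.03,-0.12,0,0,0,0.018,1],[0.05,-0.22,0,0,0,0.032,1],[0.07,-0.33,0,0,0,0.047,1],[0.09,-0.44,0,0,0,0.062,1],[0.11,-0.54,0,0,0,0.077,1],[0.12,-0.62,0,0,0,0.088,1],[0.13,-0.67,0,0,0,0.095,1],[0.13,-0.68,0,0,0,0.097,1],[0.13,-0.68,0,0,0,0.097,1]],
  ],
)

```text
clock: 5.93
tcp_pos: [0.4566, 0.0905, -0.0022]
orientation: [-0.0, -0.002, 1.0, -0.0]
wrist_force: [-1.6, -2.3, 3.6]
grip_width: 0.0134
gripper_force: 20.0
```

```bash
python3 -c "
from h import *
go(.4585,.0069,-.0015,-.2)"
```

```text
t 5.93 p [ 0.4566  0.0905 -0.0022] F [-1.6 -2.3  3.6] w 0.0134 gf 20.0 
shift [-0.013 -0.697 -0.006] turn [-0.0001 -0.0001  0.097 ]
```

Request:
drive_tool(
  rows=[
    [[0,-0.04,0,0,0,0.007,1],[0,-0.12,0,0,0,0.018,1],[0,-0.22,0,0,0,0.032,1],[0,-0.33,0,0,0,0.047,1],[0,-0.44,0,0,0,0.062,1],[-0.01,-0.54,0,0,0,0.077,1],[-0.01,-0.62,0,0,0,0.088,1],[-0.01,-0.68,0,0,0,0.095,1],[-0.01,-0.7,0,0,0,0.097,1],[-0.01,-0.7,0,0,0,0.097,1]],
  ],
)

```text
clock: 6.77
tcp_pos: [0.4583, 0.0066, -0.0023]
orientation: [0.0, 0.1, 0.995, -0.0]
wrist_force: [1.5, -0.0, 2.9]
grip_width: 0.0135
gripper_force: 20.0
```

Request:
drive_tool(
  rows=[
    [[0,0,0,0,0,0,1],[0,0,0,0,0,0,1],[0,0,0,0,0,0,1],[0,0,0,0,0,0,1]],
  ],
)

```text
clock: 7.1
tcp_pos: [0.4584, 0.0071, -0.0023]
orientation: [0.0, 0.099, 0.995, -0.0]
wrist_force: [1.9, -2.2, 3.3]
grip_width: 0.0135
gripper_force: 20.0
```

```bash
python3 -c "
from h import *
go(.4585,.0069,-.0015,-.2)
a,d,c=snap('top','t5.png');np.savez('/tmp/t.npz',a=a,W=cloud(d,c))
a,d,c=snap('scene','s5.png');W=cloud(d,c);z=W[...,2]
m=np.isfinite(z)&(abs(W[...,0]-.5606)<.07)&(abs(W[...,1]+.0138)<.075)&(z>.034)&(z<.045);P=W[m]
print(len(P),cv2.minEnclosingCircle((P[:,:2]*1000).astype(np.float32)))
xy=P[:,:2];s=np.linalg.lstsq(np.c_[2*xy,np.ones(len(xy))],(xy**2).sum(1),rcond=None)[0];print(s[:2],np.sqrt(s[2]+s[:2]@s[:2]))
cv2.imwrite('pics/s5.png',cv2.resize(a[140:280,180:400],None,fx=3,fy=3)[:,:,::-1])
"
```

```text
t 7.1 p [ 0.4584  0.0071 -0.0023] F [ 1.9 -2.2  3.3] w 0.0135 gf 20.0 
shift [-0.001 -0.001 -0.006] turn [-0.      0.0001  0.0007]
206 ((554.0020751953125, -11.145750045776367), 63.66139221191406)
[ 0.55886676 -0.01473518] 0.05449057452059491
```

View pics/s5.png

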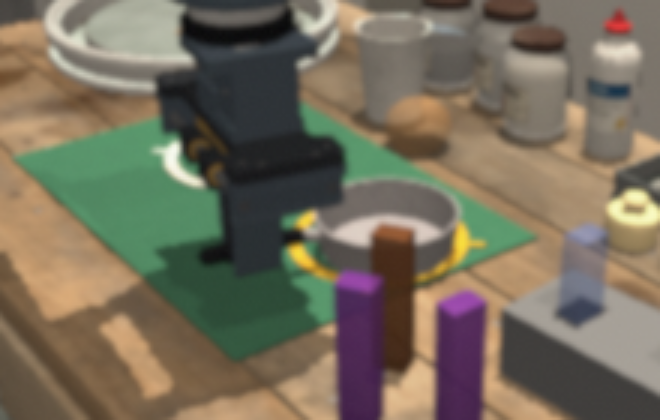

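The pan at (388,225) stands inside the yellow ring, with its rim centre fitted at (0.559, -0.015), about 2 mm from the ring centre. I release the handle and rise.

Request:
drive_tool(
  rows=[
    [[0,0,0,0,0,0,0.75],[0,0,0,0,0,0,0.6],[0,0,0,0,0,0,0.5],[0,0,0,0,0,0,0.5],[0,0,0,0,0,0,0.5],[0,0,0,0,0,0,0.5]],
  ],
)

```text
clock: 7.7
tcp_pos: [0.4582, 0.0069, -0.0023]
orientation: [-0.0, 0.099, 0.995, 0.0]
wrist_force: [0.6, 0.7, 0.1]
grip_width: 0.0454
gripper_force: 0.0
```

Request:
drive_tool(
  rows=[
    [[0,0,-0.1,0,0,0,0.5],[0,0,-0.3,0,0,0,0.5],[0,0,-0.6,0,0,0,0.5],[0,0,-0.9,0,0,0,0.5],[0,0,-1,0,0,0,0.5],[0,0,-1,0,0,0,0.5],[0,0,-1,0,0,0,0.5]],
  ],
)

```text
clock: 8.28
tcp_pos: [0.4585, 0.0069, 0.1181]
orientation: [0.001, 0.099, 0.995, -0.0]
wrist_force: [-0.3, -0.4, -0.4]
grip_width: 0.0454
gripper_force: 0.0
```

```bash
python3 -c "
from h import *
go(.5665,-.2115,.15,.1)
a,d,c=snap('top');W=cloud(d,c);np.savez('/tmp/t.npz',a=a,W=W);z=W[...,2]
m=np.isfinite(z)&(np.hypot(W[...,0]-.5606,W[...,1]+.0138)<.075)&(z>.031)&(z<.045)&(W[...,0]>.51);xy=W[m][:,:2]
s=np.linalg.lstsq(np.c_[2*xy,np.ones(len(xy))],(xy**2).sum(1),rcond=None)[0];print('pan',s[:2],np.sqrt(s[2]+s[:2]@s[:2]))
"
```

```text
t 8.28 p [0.4585 0.0069 0.1181] F [-0.3 -0.4 -0.4] w 0.0454 gf 0.0 
shift [-1.242 -1.606 -0.264] turn [-0.      0.0007 -0.1429]
pan [ 0.56270897 -0.01496783] 0.051859868172327815
```

Request:
drive_tool(
  rows=[
    [[-0.2,-0.25,-0.2,0,0,-0.05,0.4],[-0.4,-0.5,-0.26,0,0,-0.1,0.4],[-0.62,-0.8,-0.26,0,0,-0.143,0.4],[-0.62,-0.8,-0.26,0,0,-0.143,0.4],[-0.62,-0.8,-0.26,0,0,-0.143,0.4],[-0.62,-0.8,-0.26,0,0,-0.143,0.4]],
  ],
)

```text
clock: 8.83
tcp_pos: [0.511, -0.1015, 0.1473]
orientation: [-0.001, -0.049, 0.999, 0.001]
wrist_force: [-0.9, -0.0, -0.1]
grip_width: 0.0546
gripper_force: 0.0
```

```bash
python3 -c "
from h import *
go(.5665,-.2115,.15,.1)"
```

```text
t 8.83 p [ 0.511  -0.1015  0.1473] F [-0.9 -0.  -0.1] w 0.0546 gf 0.0 
shift [-0.37  -0.957 -0.025] turn [ 0.0007 -0.0014 -0.0008]
```

Request:
drive_tool(
  rows=[
    [[-0.1,-0.25,0,0,0,0,0.4],[-0.2,-0.55,0,0,0,0,0.4],[-0.31,-0.8,0,0,0,0,0.4],[-0.37,-0.95,0,0,0,0,0.4],[-0.37,-0.95,0,0,0,0,0.4],[-0.37,-0.95,0,0,0,0,0.4]],
  ],
)

```text
clock: 9.33
tcp_pos: [0.5671, -0.2099, 0.1477]
orientation: [-0.001, -0.05, 0.999, 0.001]
wrist_force: [-1.1, 1.0, 0.3]
grip_width: 0.0548
gripper_force: 0.0
```

```bash
python3 -c "
from h import *
go(.5665,-.2115,.036,.1)
a,d,c=snap('wrist','w6.png');W=cloud(d,c);z=W[...,2]
m=np.isfinite(z)&(abs(W[...,0]-.5665)<.03)&(abs(W[...,1]+.2115)<.03)&(z>.06)&(z<.115)
P=W[m];print(len(P),P.min(0),P.max(0));T=P[P[:,2]>.1];print(len(T),cv2.minAreaRect((T[:,:2]*1000).astype(np.float32)) if len(T)>3 else '')
"
```

```text
t 9.33 p [ 0.5671 -0.2099  0.1477] F [-1.1  1.   0.3] w 0.0548 gf 0.0 
shift [ 0.005 -0.014  0.931] turn [ 0.0007 -0.0009 -0.0002]
1028 [ 0.55385335 -0.22104597  0.06031034] [ 0.57940421 -0.20159043  0.10721224]
784 ((566.531494140625, -211.05628967285156), (24.52206802368164, 17.731571197509766), 5.1671366691589355)
```

View pics/w6.png

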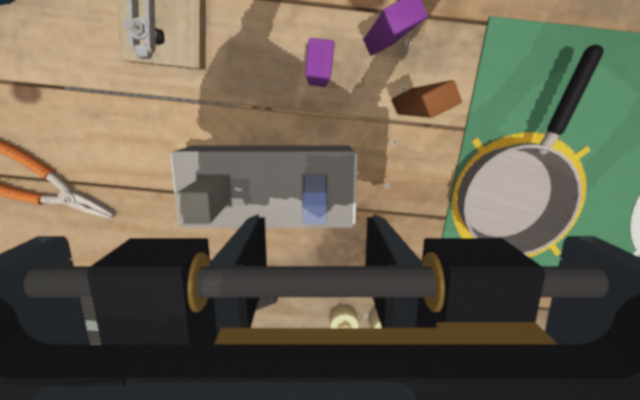

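The wrist view shows the blue bar at (315,198) centred between the fingers. The grey stick is at (205,197) and the pan is in the yellow ring at (520,195). I descend until the tips are about 8 mm above the rack.

Request:
drive_tool(
  rows=[
    [[0,-0.01,0.1,0,0,0,0.4],[0,-0.01,0.25,0,0,0,0.4],[0,-0.01,0.4,0,0,0,0.4],[0,-0.01,0.55,0,0,0,0.4],[0,-0.01,0.7,0,0,0,0.4],[0,-0.01,0.8,0,0,0,0.4],[0,-0.01,0.88,0,0,0,0.4],[0,-0.01,0.91,0,0,0,0.4],[0,-0.01,0.91,0,0,0,0.4]],
  ],
)

```text
clock: 10.13
tcp_pos: [0.5672, -0.2109, 0.0392]
orientation: [-0.001, -0.05, 0.999, 0.0]
wrist_force: [0.9, 0.1, -0.0]
grip_width: 0.0544
gripper_force: 0.0
```

Request:
drive_tool(
  rows=[
    [[0,0,0,0,0,0,0.5],[0,0,0,0,0,0,0.7],[0,0,0,0,0,0,0.85],[0,0,0,0,0,0,1],[0,0,0,0,0,0,1],[0,0,0,0,0,0,1],[0,0,0,0,0,0,1],[0,0,0,0,0,0,1],[0,0,0,0,0,0,1]],
  ],
  squeeze=35,
)

```text
clock: 10.88
tcp_pos: [0.568, -0.2121, 0.0399]
orientation: [0.0, -0.05, 0.999, -0.0]
wrist_force: [-0.3, 0.1, 3.9]
grip_width: 0.0179
gripper_force: 35.0
```

Gripped: 17.9 mm at 35 N. Draw it straight up.

Request:
drive_tool(
  rows=[
    [[0,0,-0.05,0,0,0,1],[0,0,-0.13,0,0,0,1],[0,0,-0.23,0,0,0,1],[0,0,-0.35,0,0,0,1],[0,0,-0.5,0,0,0,1],[0,0,-0.65,0,0,0,1],[0,0,-0.8,0,0,0,1],[0,0,-0.92,0,0,0,1],[0,0,-1,0,0,0,1],[0,0,-1,0,0,0,1]],
  ],
)

```text
clock: 11.72
tcp_pos: [0.5689, -0.2125, 0.1622]
orientation: [0.002, -0.05, 0.999, -0.001]
wrist_force: [1.2, -1.0, -0.7]
grip_width: 0.0178
gripper_force: 35.0
```

Request:
drive_tool(
  rows=[
    [[0,0,-0.1,0,0,0,1],[0,0,-0.3,0,0,0,1],[0,0,-0.5,0,0,0,1],[0,0,-0.7,0,0,0,1],[0,0,-0.7,0,0,0,1],[0,0,-0.7,0,0,0,1]],
  ],
)

```text
clock: 12.22
tcp_pos: [0.5682, -0.2122, 0.2441]
orientation: [0.001, -0.05, 0.999, -0.0]
wrist_force: [-0.4, 0.1, -1.5]
grip_width: 0.0181
gripper_force: 35.0
```

```bash
python3 -c "
from h import *
go(.5,-.014,.235,.1)
s,p,r=pose();a,d,c=snap('scene');W=cloud(d,c);z=W[...,2];m=np.isfinite(z)&(abs(W[...,0]-p[0])<.025)&(abs(W[...,1]-p[1])<.025)&(z>.1)&(z<p[2]+.018)
P=W[m];print(len(P),P.min(0),P.max(0));print(s['joint_pos'])
# target: tool z level, pointing +x with yaw 0, tool y -> world y
Rt=R.from_matrix(np.c_[[0,0,1],[0,1,0],[-1,0,0]]);print(Rt.as_matrix(),np.linalg.det(Rt.as_matrix()))
Rt=R.from_matrix(np.array([[0,0,1],[0,1,0],[-1,0,0]]));print('x-axis',Rt.as_matrix()[:,0],(r.inv()*Rt).as_rotvec(degrees=True))
"
```

```text
t 12.22 p [ 0.5682 -0.2122  0.2441] F [-0.4  0.1 -1.5] w 0.0181 gf 35.0 
shift [0.4   1.7   0.074] turn [-0.0003  0.0005  0.0002]
491 [ 0.55310728 -0.22381626  0.20992703] [ 0.57981239 -0.20424632  0.26190677]
[-4.55849875e-01  4.23012432e-01  1.32232784e+00  1.43044200e-05
  1.39492724e+00 -2.12700588e+00]
[[ 0.  0. -1.]
 [ 0.  1.  0.]
 [ 1.  0.  0.]] 0.9999999999999993
x-axis [ 0.  0. -1.] [  4.48665662 -89.85082918   4.54336611]
```

The bar came out upright: its bottom is at z = 0.210 and its centre is 15 mm behind the nominal TCP. I carry it over towards the pan while turning the tool about its axis.

Request:
drive_tool(
  rows=[
    [[-0.01,0.1,0,0,0,0.05,1],[-0.03,0.25,0,0,0,0.11,1],[-0.05,0.4,0,0,0,0.16,1],[-0.06,0.55,0,0,0,0.22,1],[-0.07,0.7,0,0,0,0.28,1],[-0.08,0.8,0,0,0,0.33,1],[-0.08,0.83,0,0,0,0.39,1],[-0.08,0.83,0,0,0,0.45,1],[-0.08,0.83,0,0,0,0.48,1],[-0.08,0.83,0,0,0,0.48,1]],
  ],
)

```text
clock: 13.1
tcp_pos: [0.5666, -0.1116, 0.242]
orientation: [-0.001, 0.439, 0.899, -0.0]
wrist_force: [0.6, -0.1, -1.5]
grip_width: 0.018
gripper_force: 35.0
```

```bash
python3 -c "
from h import *
go(.56,-.014,.245,-1.5708);print(np.round(status.state()['joint_pos'],3))"
```

```text
t 13.1 p [ 0.5666 -0.1116  0.242 ] F [ 0.6 -0.1 -1.5] w 0.018 gf 35.0 
shift [ 0.675  0.457 -0.024] turn [-0.0011 -0.0008  0.3164]
[-0.298  0.384  1.393 -0.     1.367 -0.96 ]
```

Request:
drive_tool(
  rows=[
    [[0.08,0.05,0,0,0,0.05,1],[0.2,0.13,0,0,0,0.11,1],[0.34,0.23,0,0,0,0.17,1],[0.48,0.33,0,0,0,0.22,1],[0.6,0.41,0,0,0,0.28,1],[0.67,0.46,0,0,0,0.316,1],[0.67,0.46,0,0,0,0.316,1],[0.67,0.46,0,0,0,0.316,1]],
  ],
)

```text
clock: 13.77
tcp_pos: [0.5608, -0.0145, 0.2428]
orientation: [-0.001, 0.704, 0.71, -0.001]
wrist_force: [0.7, -0.3, -1.8]
grip_width: 0.0182
gripper_force: 35.0
```

```bash
python3 -c "
from h import *
go(.56,-.014,.245,-1.5708);print(np.round(status.state()['joint_pos'],3));print(pose()[2].as_matrix().round(3))"
```

```text
t 13.77 p [ 0.5608 -0.0145  0.2428] F [ 0.7 -0.3 -1.8] w 0.0182 gf 35.0 
shift [ 0.004 -0.006 -0.018] turn [-0.0007 -0.      0.0043]
[-0.132  0.358  1.433 -0.     1.352 -0.141]
[[-0.009  1.    -0.001]
 [ 1.     0.009  0.   ]
 [ 0.    -0.001 -1.   ]]
```

Now a small test tilt, to see which way the wrist turns.

Request:
drive_tool(
  rows=[
    [[0,0,0,0,-0.05,0,1],[0,0,0,0,-0.1,0,1],[0,0,0,0,-0.15,0,1],[0,0,0,0,-0.15,0,1]],
  ],
)

```text
clock: 14.1
tcp_pos: [0.5608, -0.0134, 0.2425]
orientation: [0.112, 0.694, 0.702, -0.113]
wrist_force: [-0.8, 1.3, -2.0]
grip_width: 0.0179
gripper_force: 35.0
```

```bash
python3 -c "
from h import *
go(.56,-.014,.245,-1.5708);print(np.round(status.state()['joint_pos'],3));print(pose()[2].as_matrix().round(3))"
```

```text
t 14.1 p [ 0.5608 -0.0134  0.2425] F [-0.8  1.3 -2. ] w 0.0179 gf 35.0 
shift [-0.011 -0.007 -0.018] turn [-0.0007  0.153   0.0052]
[ 0.079  0.387  1.441 -0.328  1.351  0.146]
[[-0.011  1.     0.   ]
 [ 0.949  0.01  -0.315]
 [-0.315 -0.003 -0.949]]
```

```bash
python3 -c "
from h import *
W=np.load('/tmp/t.npz')['W'];z=W[...,2];ok=np.isfinite(z)
for y0 in np.arange(-.65,-.1,.05):
  print(round(y0,2),[ (lambda q: round(float(q.max()),2) if q.size else None)(z[ok&(W[...,1]>y0)&(W[...,1]<=y0+.05)&(W[...,0]>x0)&(W[...,0]<=x0+.05)]) for x0 in np.arange(.25,.85,.05)])
s=snap('scene')"
```

```text
-0.65 [None, 0.01, 0.0, 0.01, 0.01, 0.0, 0.0, 0.0, 0.0, None, None, None]
-0.6 [0.08, 0.01, 0.08, 0.08, 0.01, 0.0, 0.02, 0.01, 0.11, 0.18, 0.17, 0.18]
-0.55 [0.07, 0.08, 0.09, 0.09, 0.06, 0.01, 0.02, 0.02, 0.11, 0.18, 0.18, 0.18]
-0.5 [0.03, 0.08, 0.09, 0.09, 0.06, 0.01, 0.02, 0.02, 0.11, 0.18, 0.17, 0.18]
-0.45 [None, 0.01, 0.01, 0.01, 0.01, 0.01, 0.0, 0.01, 0.01, 0.18, 0.18, 0.18]
-0.4 [0.06, 0.05, 0.06, 0.07, 0.07, 0.01, 0.01, 0.01, 0.01, 0.18, 0.18, 0.18]
-0.35 [None, 0.02, 0.06, 0.05, 0.02, 0.06, 0.11, 0.05, 0.03, 0.17, 0.18, 0.18]
-0.3 [None, 0.01, 0.01, 0.01, 0.01, 0.05, 0.11, 0.05, 0.03, 0.03, 0.04, 0.14]
-0.25 [None, 0.01, 0.01, 0.01, 0.11, 0.06, 0.11, 0.06, 0.03, 0.02, 0.03, 0.14]
-0.2 [None, 0.0, 0.01, 0.1, 0.01, 0.06, 0.06, 0.01, 0.0, 0.03, 0.04, 0.14]
-0.15 [-0.07, 0.01, 0.01, 0.01, 0.11, 0.01, 0.0, 0.01, 0.01, 0.04, 0.03, 0.14]
```

Nothing higher than 0.11 m lies where the wrist will go; the cabinet starts at x > 0.7. q4 has far more range the other way, so I tilt to point along +y.

Request:
drive_tool(
  rows=[
    [[0,0,0,0,0.03,0,1],[0,0,0,0,0.08,0,1],[0,0,0,0,0.14,0,1],[0,0,0,0,0.2,0,1],[0,0,0,0,0.26,0,1],[0,0,0,0,0.32,0,1],[0,0,0,0,0.38,0,1],[0,0,0,0,0.44,0,1],[0,0,0,0,0.5,0,1],[0,0,0,0,0.5,0,1]],
  ],
)

```text
clock: 14.98
tcp_pos: [0.5613, -0.0189, 0.2417]
orientation: [-0.256, 0.659, 0.659, 0.257]
wrist_force: [-1.1, -1.5, -4.4]
grip_width: 0.0179
gripper_force: 35.0
```

```bash
cat >> h.py <<'E'
RL=R.from_matrix(np.array([[0,1,0],[0,0,1],[1,0,0]]))
E
python3 -c "
from h import *
go(.561,.0,.225,Rt=RL);print(np.round(status.state()['joint_pos'],3));print(pose()[2].as_matrix().round(3))"
```

```text
t 14.98 p [ 0.5613 -0.0189  0.2417] F [-1.1 -1.5 -4.4] w 0.0179 gf 35.0 
shift [ 0.022 -0.003  0.209] turn [7.000e-04 3.951e-01 3.000e-04]
[-0.547  0.54   1.41   0.618  1.625 -0.652]
[[-0.     1.     0.001]
 [ 0.736 -0.001  0.677]
 [ 0.677  0.001 -0.736]]
```

Request:
drive_tool(
  rows=[
    [[0,0,0.02,0,0.03,0,1],[0,0,0.05,0,0.08,0,1],[0.01,0,0.08,0,0.14,0,1],[0.01,0,0.11,0,0.2,0,1],[0.02,0,0.15,0,0.26,0,1],[0.02,0,0.19,0,0.32,0,1],[0.02,0,0.21,0,0.37,0,1],[0.02,0,0.21,0,0.395,0,1],[0.02,0,0.21,0,0.395,0,1],[0.02,0,0.21,0,0.395,0,1]],
  ],
)

```text
clock: 15.82
tcp_pos: [0.5615, 0.0031, 0.2259]
orientation: [-0.497, 0.502, 0.504, 0.497]
wrist_force: [-0.9, -0.2, -1.2]
grip_width: 0.0181
gripper_force: 35.0
```

Request:
drive_tool(
  rows=[
    [[0,0,0,0,0,0,1],[0,0,0,0,0,0,1],[0,0,0,0,0,0,1],[0,0,0,0,0,0,1]],
  ],
)

```text
clock: 16.15
tcp_pos: [0.5613, 0.0039, 0.2274]
orientation: [-0.497, 0.502, 0.505, 0.496]
wrist_force: [0.3, 0.1, -1.8]
grip_width: 0.0177
gripper_force: 35.0
```

```bash
python3 -c "
from h import *
go(.561,.0,.225,Rt=RL);print(np.round(status.state()['joint_pos'],3))
a2,d2,c2=snap('top');W=cloud(d2,c2);z=W[...,2];ok=np.isfinite(z)
m=ok&(np.hypot(W[...,0]-.5606,W[...,1]+.0138)<.075)&(z>.031)&(z<.045)&(W[...,0]>.51);xy=W[m][:,:2]
s=np.linalg.lstsq(np.c_[2*xy,np.ones(len(xy))],(xy**2).sum(1),rcond=None)[0];print('pan',len(xy),s[:2],np.sqrt(s[2]+s[:2]@s[:2]))
a,d,c=snap('scene')
for nm,X,A in(('top',W,a2),('scene',cloud(d,c),a)):
  z=X[...,2];A=A.astype(int);m=np.isfinite(z)&(abs(X[...,0]-.561)<.03)&(abs(X[...,1]+.0)<.09)&(z>.18)&(z<.27)&(A[...,2]>A[...,0]+15)
  P=X[m];print(nm,len(P),P.min(0).round(3) if len(P) else '',P.max(0).round(3) if len(P) else '')
cv2.imwrite('pics/f1.png',np.hstack([cv2.resize(a[130:310,190:430],None,fx=1.65,fy=1.65),cv2.resize(a2[120:300,190:430],None,fx=1.65,fy=1.65)])[:,:,::-1])
"
```

```text
t 16.15 p [0.5613 0.0039 0.2274] F [ 0.3  0.1 -1.8] w 0.0177 gf 35.0 
shift [-0.02  -0.003 -0.033] turn [-0.0019  0.006   0.001 ]
[-0.67   0.972  1.414  1.036  2.003 -0.942]
pan 129 [ 0.56183933 -0.0148004 ] 0.052323664824369856
top 426 [ 0.541 -0.089  0.216] [0.582 0.036 0.249]
scene 202 [ 0.543 -0.062  0.221] [0.572 0.036 0.246]
```

View pics/f1.png

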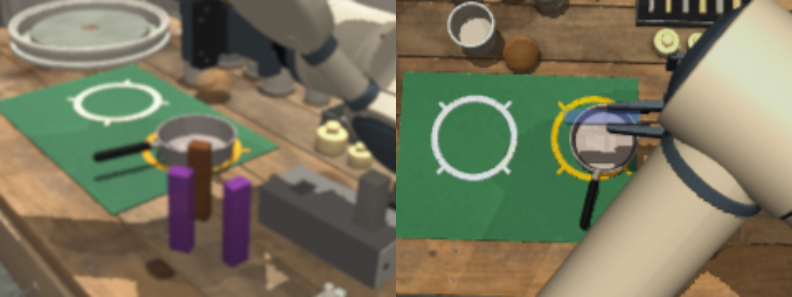

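The pan is still in the yellow ring, centre (0.562, -0.015), seen at (603,137) in the top view. The bar at (600,117) lies level in the fingers, its free end at y = 0.036, so its centre is at about -0.014. I lower it 12 mm for height margin, then settle and hand in.

Request:
drive_tool(
  rows=[
    [[-0.02,0,-0.01,0,0,0,1],[-0.05,0,-0.02,0,0,0,1],[-0.08,0,-0.02,0,0,0,1],[-0.1,0,-0.02,0,0,0,1],[-0.1,0,-0.02,0,0,0,1],[-0.1,0,-0.02,0,0,0,1],[-0.1,0,-0.02,0,0,0,1],[-0.1,0,-0.02,0,0,0,1],[-0.1,0,-0.02,0,0,0,1],[-0.1,0,-0.02,0,0,0,1]],
  ],
)

```text
clock: 17.08
tcp_pos: [0.5612, 0.0014, 0.2147]
orientation: [-0.498, 0.502, 0.504, 0.496]
wrist_force: [-0.6, -0.1, -1.4]
grip_width: 0.0177
gripper_force: 35.0
```

```bash
python3 -c "
from h import *
go(.561,.0,.215,Rt=RL);print(np.abs(status.state()['qd']).max())
a,d,c=snap('scene');X=cloud(d,c);z=X[...,2];A=a.astype(int);m=np.isfinite(z)&(abs(X[...,0]-.561)<.03)&(abs(X[...,1])<.09)&(z>.17)&(z<.27)&(A[...,2]>A[...,0]+15);P=X[m];print(len(P),P.min(0),P.max(0))
print(workorder.job_done())"
```

```text
t 17.08 p [0.5612 0.0014 0.2147] F [-0.6 -0.1 -1.4] w 0.0177 gf 35.0 
shift [ 0.002 -0.001 -0.012] turn [-0.0019  0.005   0.0001]
0.00123625825699003
214 [ 0.54144843 -0.06644273  0.20862605] [0.57340339 0.03496917 0.23423688]
the job is handed in; nothing more can be done
None
```

The job is handed in at about 17 s of the 58 s allowed: by my measurements the pan is centred in the yellow ring to about 2 mm, and the blue bar is held level and still over its centre, about 0.22 m above the bench; no verdict came back.

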